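# Hold the guarded test lever open

## Task

Put the valve on the guarded stand (the one whose lever is locked by a bar across its front) under test: first flip the black plastic bar up and right over onto its far stop, gently, because it cracks if you grip it with more than about 15 N, and only then pull the lever behind it towards the robot all the way to its stop. The lever springs back, so finish while still holding it fully pulled with the fingers. Leave the bar flipped over, and leave the plain lever on the other stand and the things lying on the bench as they are.

Things in the scene. Friction and masses are not known exactly. Their poses are not given: they have to be found in the camera images.
- stand: fixed test stand with the guarded lever: steel plate 210 x 200 x 12 mm, valve block, lever, drop bar in front of it, round gauge (68 mm across, top at 109 mm) 85 mm behind the lever. Origin: underside of the plate below the lever's pivot. -x points roughly to the robot (the way the lever is pulled), z up. Stands left or right of the plain stand, yawed up to 0.35 rad.
- lever (a joint): guarded lever, rad. 0: at rest, leaning 0.25 rad from upright away from the robot. Grows as it is pulled towards the robot (stand -x) to its stop at 0.75, leaning 0.50 rad towards it. A spring pulls it back: 3 N at the grip at rest, 8.5 N at the stop. A lug on its front meets the bar after 0.06 rad while the bar is down: locked until the bar is flipped.
- lever_grip (a point): middle of the free part of the lever's black rubber grip: a level cylinder 22 mm across that sticks out from the lever's top to the stand's +y side (from 32 mm inwards, above the lever, to 26 mm outwards of this point, along y). It lies 135 mm from the pivot and 40 mm to +y of it; height 191 mm at rest, 178 mm fully pulled. Pinched from above across the stand's x, it turns between the pads.
- lever_hinge (a point): pivot of the lever (its axis lies along stand y), 60 mm above the bench
- bar (a joint): drop bar, the lever's safety catch, rad. 0: down, level across the front of the lever. Grows as its free end (stand -y) is lifted; upright at 1.57; 2.5: flipped over against its stop on the stand's +y side, pointing up and outwards. No spring: let go before upright it falls back down, beyond it falls to its stop. Moves with under 1 N.
- bar_tab (a point): grasp point on the black plastic paddle at the bar's free end: 8 mm thick along stand x, 24 high, reaching 20 mm outwards of this point; 142 mm from the hinge. When down: stand x -40, y -92 mm, height 125. Pinched lightly across the 8 mm it can pivot between the pads. Keeper post under the bar 47 mm inwards. Cracks if all finger forces on the bar add up to over 30 N (15 N a pad).
- bar_hinge (a point): hinge of the bar (its axis lies along stand x) in a steel fork at stand x -40, y +50 mm, height 125 mm
- plain_stand: fixed second stand with the same plate, block and lever but no drop bar and no gauge: not to be used
- plain_lever (a joint): the plain stand's lever, rad, 0 at rest, grows towards the robot: not to be moved
- plain_grip (a point): middle of the plain lever's grip, height about 191 mm
- nut: loose steel nut, a ring 42 mm across and 18 high, lying in front, between the stands; not to be moved
- flange: loose dark steel flange ring, 76 mm across and 14 high, lying between the stands further back; not to be moved
- wrench: loose steel wrench 200 mm long, lying between the stands; not to be moved
- grease: loose white grease jar with a black cap, 68 mm across and 85 high, at the back; not to be moved
- brush: loose brush 160 mm long, at the back; not to be moved
- hammer: loose hammer 280 mm long, at the left side; not to be moved
- valve_body: loose steel valve body with a cube middle (55 mm) and two pipe ends, at the right side; not to be moved

How it is judged (in metres and radians):
On the way, in this order (a step that is already met when the one before it is completed fails the run):
1. the bar is flipped right over to its far stop, the lever still at rest (value of joint bar above 2.2 rad and value of joint lever below 0.15 rad), for 0.2 s.
2. the lever is pulled fully to its stop by the fingers, the bar still flipped over (value of joint lever above 0.67 rad and value of joint bar above 2.2 rad and contact force between the fingers and lever above 2 N), for 0.3 s.
At the end, for the whole second after the job is handed in: The lever is held at its stop (joint above 0.67 of 0.75 rad) by the fingers (more than 2 N on it), with the bar still flipped over (above 2.2 of 2.5 rad) (all of step 2); the arm keeps its last pose, push and grip.
It fails at once if the plastic bar is cracked: fingers' or arm's contact forces on it above 30 N (contact force between any of the fingers, the arm and bar above 30 N).
It fails at once if the lever is forced while the bar is still in its way (value of joint lever above 0.2 rad and value of joint bar below 1.2 rad).
It fails at once if the plain lever is moved (value of joint plain_lever above 0.15 rad).
It fails at once if something lying on the bench is pushed more than 30 mm (distance of any of nut, flange, wrench, grease, brush, hammer, valve_body from where it was at the start of the episode above 0.03 m).
It also fails if it takes over 54 s, if anything falls off the work surface, if the arm or the gripper's body presses on something with over 40 N, if the wrist force passes 120 N, or if a joint passes its speed limit or range.

## Robot

A 6-joint arm with a two-finger parallel gripper is mounted at the origin on the work surface. World frame = base frame: x ahead of the robot, y to its left, z up, the work surface at z = 0. Lengths are in m, angles in degrees, forces in N, time in s.
With the tool pointing down it reaches from about 0.4 to 0.825 m from the base axis. Payload 7 kg.
Tool frame: the origin (TCP) lies on the mounting face of the last link; the fingertips stand 178 mm ahead of it and the grasp point (between the pads) lies 159 mm ahead of it; z points along the fingers, y is the direction in which the jaws open and shut (so a half turn about z gives the same grasp; the last joint's range is limited). The gripper opens to 88 mm and grips with 3 to 60 N. Pads are 19 mm wide; open, the fingers measure 130 mm over their backs; the gripper's body (78 mm by 193 mm) begins 47 mm behind the grasp point.
Start: joints at [81.996, 20.546, 0.682, 0, -70.136, -16.507], TCP at [0.28, 0.614, 0.405] pointing down, gripper open.
Joint ranges: [-176.03, 176.03], [-82.01, 121.73], [-58.28, 71.71], [-173.87, 95.51], [-174.79, -0.11], [-173.66, 173.66]. Speed limits (degrees/s): [136.94, 136.94, 172.46, 180, 180, 180].

## Interface

Orientations are given as [roll, pitch, yaw] about the fixed x, y, z axes, in that order (R = Rz(yaw) Ry(pitch) Rx(roll)).
In Python, from plant import r gives the robot as it stands. The module is installed in compiled form; this text tells all that it offers.
- The arm moves only by the tool carry_out, never from a script. Its argument "plan" is a list of rows, each a list of 3 entries, a list of its own where there are three numbers: the shift along the tool's x, y, z in m, then the turn, a rotation vector about the tool's x, y, z in degrees, then the closure in counts, from 0 (fully open) to 255 (shut). In form: [[[x, y, z], [ax, ay, az], hand], ...]. A call has 1 to 12 rows; each row shifts and turns the commanded pose from where the row before left it, along the tool's axes as they then stand; what a row does not reach is not made up. A row lasts 1/12 s, in which the tool goes at most 41.7 mm and 7.16 degrees, less where a joint would pass 70% of its speed; a pose out of reach is approached as far as the arm can. A call is refused whole if a number of a shift passes 0.0417 or a number of a turn 7.16, either way. A call with a gripper value outside its range is refused whole. The fingers move at their own pace and stop on an object; "grip_force" is the grip in N (left out, the last holds). Time passes only in rows, so rows that do not move let the fingers close. It gives the time, the measured TCP pose, the force and the opening at its end, in the units of the state.
- r.get_state(): the state, without advancing time (a new reading comes with each control period).
- r.capture(name): name is "scene" or "top" or "wrist"; returns the picture (384x512x3 uint8, red, green, blue); there is no depth.
- r.get_calibration(name): a dict with "K" (3x3 intrinsics, pixels), "rvec" (rotation vector, rad) and "tvec" (3), from world to camera coordinates, as OpenCV has them. Camera axes: x right, y down, z forward; pixel columns grow to the right and rows downward; lengths in m; the calibration is good to about 2 mm. A picture is of the moment at which its call begins: read the wrist's pose just before it. get_calibration takes no time and is no camera call; for the wrist camera it gives the pose at the moment of the call.
- r.close_job(): hands the job in, once; it reports no verdict.
The state is a dict: "time_s": time; "joints": joint angles; "qd": joint speeds; "joint_torque": joint torques, N m; "tcp_pos": TCP position; "eef_rot": TCP orientation; "contact_force": force on the tool from outside, world axes, zero at the start; "moment": the same for the moment, N m; "gripper_width": finger opening in m.
Only numpy, scipy, OpenCV 4.12 (cv2) and the standard library are available. Lean on these libraries where they do the work, as an engineer would, in place of code of your own. Each camera call takes 0.05 s, during which the arm holds its last target. There are 200 camera calls.

## Working session

There is one attempt and no reset: what is moved stays moved. The work goes in short steps, Python scripts to look and compute and a tool call to move; the robot and the scene stay as the last step left them, time stands still between calls to the robot, and variables do not carry over. Pictures are saved under pics/ and viewed, about 8 in all and at most 12, crops included, and the job is handed in when it is done.

Besides the shell and the picture viewer there is one more tool, called as name(argument=value, ...), one argument or row to a line, values as JSON. carry_out: Moves the arm, as the interface text tells. Its arguments: {"type":"object","properties":{"plan":{"type":"array","items":{"type":"array"}},"grip_force":{"type":"number"}},"required":["plan"]}

```bash
mkdir -p pics
python3 - <<'E'
from plant import r
import cv2,numpy as np
print(r.get_state())
for n in("scene","top"):
    im=r.capture(n); cv2.imwrite(f"pics/{n}0.png",cv2.resize(im[:,:,::-1],None,fx=1.5,fy=1.5,interpolation=cv2.INTER_CUBIC))
    c=r.get_calibration(n); R=cv2.Rodrigues(np.array(c["rvec"]))[0]; print(n,c["K"],(-R.T@np.array(c["tvec"]).ravel()).round(3),R[2].round(3))
E
```

```text
{'time_s': 0.0, 'joints': array([ 8.19955176e+01,  2.05916438e+01,  6.33298249e-01, -1.98752114e-02,
       -7.01354877e+01, -1.65044516e+01]), 'qd': array([ 0.03364287, -0.03955483,  0.01352275,  0.05232318,  0.05033368,
        0.01888603]), 'joint_torque': array([ 2.62803725e-03, -5.82729685e+01,  2.93050289e+01,  6.99738890e+00,
        6.93943395e-03, -1.58527764e-04]), 'tcp_pos': array([0.27996077, 0.61398961, 0.40371724]), 'eef_rot': array([ 1.79904725e+02, -8.74556016e-03, -2.45156955e+01]), 'contact_force': array([-0.28925103,  0.31830353, -0.07233353]), 'moment': array([ 0.03209482, -0.00069844, -0.02892623]), 'gripper_width': 0.0877119162106167}
scene [[370.93533923   0.         250.80528643]
 [  0.         370.93533923 189.81122884]
 [  0.           0.           1.        ]] [ 1.159 -0.14   1.094] [-0.483  0.138 -0.865]
top [[375.4073343    0.         260.96475213]
 [  0.         375.4073343  190.7999095 ]
 [  0.           0.           1.        ]] [0.331 0.015 1.529] [ 0.182 -0.016 -0.983]
```

View pics/scene0.png

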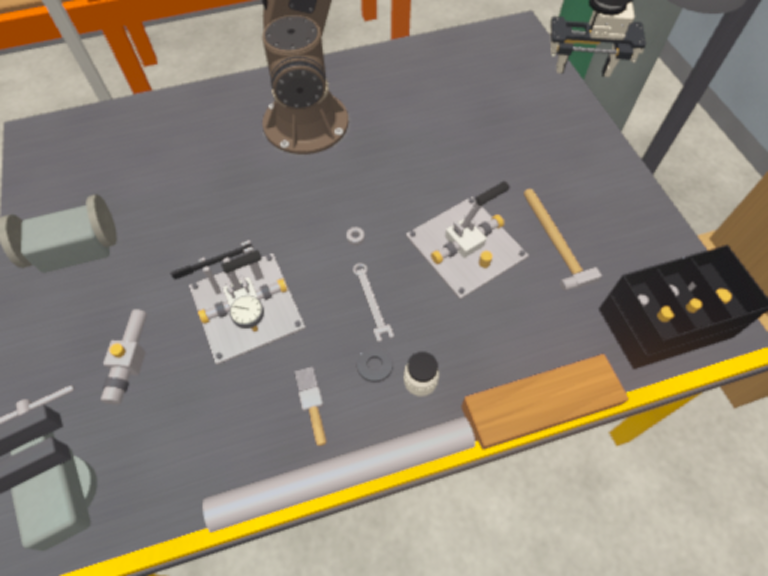

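View pics/top0.png

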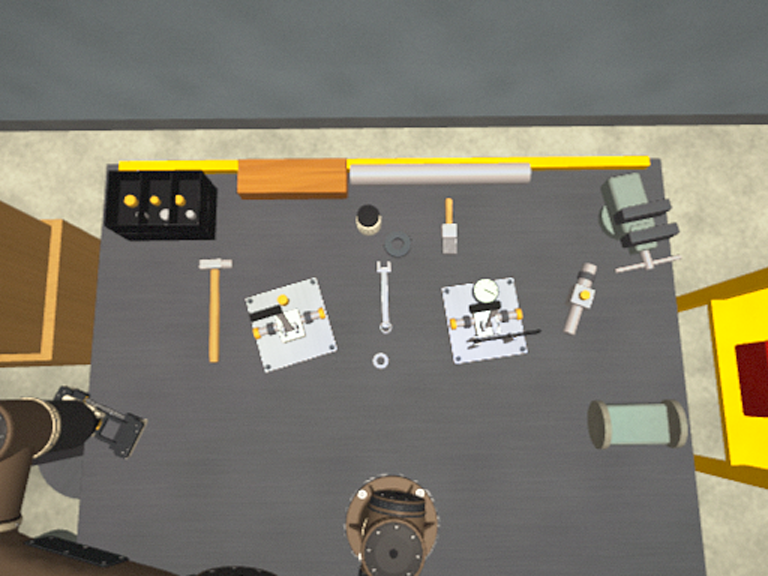

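Guarded stand (gauge, black bar) is at about (485,320) in the 1.5x top view, world y<0; plain stand at (291,325). I'll enlarge it for plate corners, bar and grip.

```bash
cat > h.py <<'E'
import cv2,numpy as np
from plant import r
def ray(n,uv,z,c=None):
    c=c or r.get_calibration(n); R=cv2.Rodrigues(np.array(c["rvec"]))[0]; t=np.array(c["tvec"]).ravel()
    d=R.T@np.linalg.inv(c["K"])@np.array([*uv,1.]); o=-R.T@t
    return o+d*(z-o[2])/d[2]
E
python3 - <<'E'
import cv2
from plant import r
im=r.capture("top")[:,:,::-1]; a=cv2.resize(im[180:250,285:370],None,fx=8,fy=8,interpolation=cv2.INTER_CUBIC)
cv2.imwrite("pics/tc.png",a)
E
```

```text
(no output)
```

View pics/tc.png

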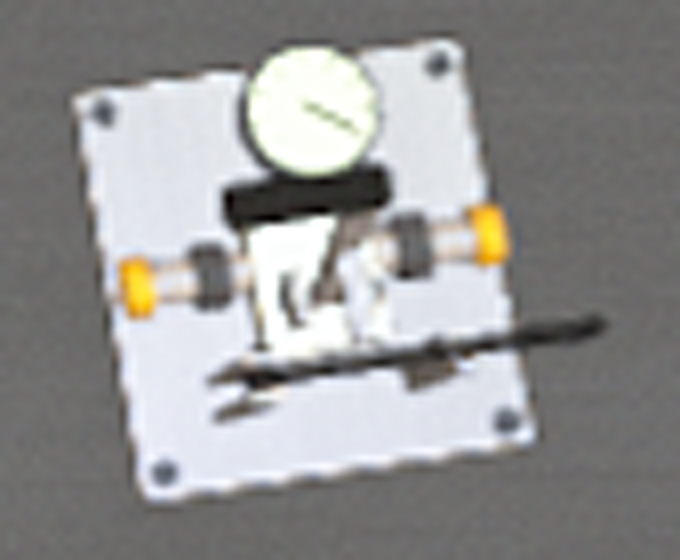

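Run:
```python
from h import *
f=lambda p:(285+(p[0]+.5)/8-.5,180+(p[1]+.5)/8-.5)
P={k:ray("top",f(p),z) for k,p,z in[("TL",(77,98),.012),("TR",(460,40),.012),("BR",(535,440),.012),("BL",(148,502),.012),("gauge",(313,112),.109),("tip",(605,325),.125),("hinge",(262,378),.125),("gL",(226,203),.191),("gR",(390,186),.191)]}
for k,v in P.items(): print(k,v.round(4))
xy=lambda a,b:(np.linalg.norm(P[a]-P[b]).round(4),np.degrees(np.arctan2(*(P[a]-P[b])[1::-1])).round(2))
print(xy("TL","TR"),xy("BL","BR"),xy("TL","BL"),xy("TR","BR"),xy("hinge","tip"),xy("gL","gR"))
print(sum(P[k] for k in("TL","TR","BL","BR"))/4)
```

```text
TL [ 0.6061 -0.1475  0.012 ]
TR [ 0.6338 -0.3467  0.012 ]
BR [ 0.4275 -0.3731  0.012 ]
BL [ 0.3996 -0.1764  0.012 ]
gauge [ 0.58   -0.2507  0.109 ]
tip [ 0.4736 -0.3806  0.125 ]
hinge [ 0.4512 -0.2178  0.125 ]
gL [ 0.5246 -0.1941  0.191 ]
gR [ 0.5312 -0.2686  0.191 ]
(np.float64(0.2011), np.float64(97.92)) (np.float64(0.1987), np.float64(98.08)) (np.float64(0.2085), np.float64(7.98)) (np.float64(0.208), np.float64(7.3)) (np.float64(0.1643), np.float64(97.85)) (np.float64(0.0748), np.float64(95.12))
[ 0.51671842 -0.26094412  0.012     ]
```

Stand pose: yaw about 7.9°, origin about (0.497, -0.263); plate measures 208 x 200, and the gauge, hinge and bar tip agree within about 2 mm. The tab should be at (0.470, -0.360, 0.125). Setting out at a safe height.

carry_out(
  plan=[
    [[0.0245,0.0207,-0.006],[0,0,0],0],
    [[0.0245,0.0207,-0.006],[0,0,0],0],
    [[0.0245,0.0207,-0.006],[0,0,0],0],
    [[0.0245,0.0207,-0.006],[0,0,0],0],
    [[0.0245,0.0207,-0.006],[0,0,0],0],
    [[0.0245,0.0207,-0.006],[0,0,0],0],
    [[0.0245,0.0207,-0.006],[0,0,0],0],
    [[0.0245,0.0207,-0.006],[0,0,0],0],
    [[0.0245,0.0207,-0.006],[0,0,0],0],
    [[0.0245,0.0207,-0.006],[0,0,0],0],
    [[0.0245,0.0207,-0.006],[0,0,0],0],
    [[0.0245,0.0207,-0.006],[0,0,0],0],
  ],
  grip_force=5,
)

```text
time_s: 1.15
tcp_pos: [0.4447, 0.2646, 0.477]
eef_rot: [-180.0, 0.0, -24.5]
contact_force: [0.6, 0.2, 0.6]
gripper_width: 0.0876
```

carry_out(
  plan=[
    [[0,0,0],[0,0,6.4],0],
    [[0,0,0],[0,0,6.4],0],
    [[0,0,0],[0,0,6.4],0],
    [[0,0,0],[0,0,6.4],0],
    [[0,0,0],[0,0,6.4],0],
    [[0,0,0],[0,0,6.4],0],
    [[0,0,0],[0,0,6.4],0],
    [[0,0,0],[0,0,6.4],0],
    [[0,0,0],[0,0,6.4],0],
    [[0.03,0.003,0],[0,0,0],0],
    [[0.03,0.003,0],[0,0,0],0],
    [[0.03,0.003,0],[0,0,0],0],
  ],
)

```text
time_s: 2.15
tcp_pos: [0.4477, 0.175, 0.4763]
eef_rot: [180.0, -0.0, -82.0]
contact_force: [-0.2, -0.7, -0.1]
gripper_width: 0.0876
```

carry_out(
  plan=[
    [[0.04,0.0043,0],[0,0,0],0],
    [[0.04,0.0043,0],[0,0,0],0],
    [[0.04,0.0043,0],[0,0,0],0],
    [[0.04,0.0043,0],[0,0,0],0],
    [[0.04,0.0043,0],[0,0,0],0],
    [[0.04,0.0043,0],[0,0,0],0],
    [[0.04,0.0043,0],[0,0,0],0],
    [[0.04,0.0043,0],[0,0,0],0],
    [[0.04,0.0043,0],[0,0,0],0],
    [[0.04,0.0043,0],[0,0,0],0],
    [[0.04,0.0043,0],[0,0,0],0],
    [[0.04,0.0043,0],[0,0,0],0],
  ],
)

```text
time_s: 3.15
tcp_pos: [0.4621, -0.3088, 0.4766]
eef_rot: [-180.0, 0.0, -82.1]
contact_force: [1.2, 1.1, -0.5]
gripper_width: 0.0877
```

Run:
```python
from h import *
c=r.get_calibration("wrist"); im=r.capture("wrist")
cv2.imwrite("pics/w1.png",cv2.resize(im[:,:,::-1],None,fx=1.5,fy=1.5,interpolation=cv2.INTER_CUBIC))
import pickle; pickle.dump(c,open("w1.pkl","wb"))
R=cv2.Rodrigues(np.array(c["rvec"]))[0]; t=np.array(c["tvec"]).ravel(); print(-R.T@t,R.round(3),c["K"])
s=r.get_state();print(s["tcp_pos"],s["eef_rot"],s["joints"].round(1))
```

```text
[ 0.47414051 -0.39166725  0.45732012] [[-0.991 -0.137  0.   ]
 [-0.131  0.943  0.307]
 [-0.043  0.304 -0.952]] [[340.15012246   0.         257.33408988]
 [  0.         340.15012246 195.65648063]
 [  0.           0.           1.        ]]
[ 0.46240495 -0.31390496  0.47574596] [ 1.79874085e+02 -7.25064965e-02 -8.22511938e+01] [-14.1   7.4  -7.6   0.1 -75.1  21.8]
```

View pics/w1.png

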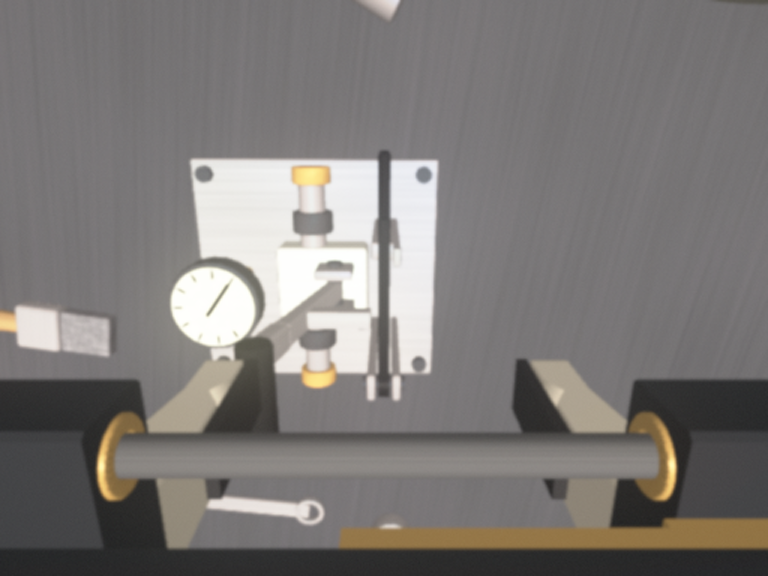

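The wrist view is square to the plate. The bar runs down column 384 with its tip at (384,152), the hinge fork is near (384,385) and the gauge centre is at (216,303).

Run:
```python
from h import *
import pickle; c=pickle.load(open("w1.pkl","rb"))
g=lambda p,z:ray("w",((p[0]+.5)/1.5-.5,(p[1]+.5)/1.5-.5),z,c).round(4)
y=np.radians(7.9); X=np.array([np.cos(y),np.sin(y)]);Y=np.array([-X[1],X[0]])
tip=g((384,152),.137);hin=g((384,385),.132);ga=g((216,303),.109)
print(tip,hin,ga)
for n,p,sx,sy in(("tip",tip,-40,-112),("gauge",ga,85,0),("TL",g((192,159),.012),0,0),("TR",g((437,160),.012),0,0),("BR",g((430,374),.012),0,0)):
    print(n,p,(p[:2]-X*sx/1e3-Y*sy/1e3).round(4))
d=hin-tip;print(np.degrees(np.arctan2(-d[0],d[1])))
```

```text
[ 0.4735 -0.3784  0.137 ] [ 0.4518 -0.2199  0.132 ] [ 0.5792 -0.2565  0.109 ]
tip [ 0.4735 -0.3784  0.137 ] [ 0.4977 -0.262 ]
gauge [ 0.5792 -0.2565  0.109 ] [ 0.495  -0.2682]
TL [ 0.6332 -0.3452  0.012 ] [ 0.6332 -0.3452]
TR [ 0.428  -0.3729  0.012 ] [ 0.428  -0.3729]
BR [ 0.4011 -0.1743  0.012 ] [ 0.4011 -0.1743]
7.795813232944236
```

carry_out(
  plan=[
    [[0.022,-0.001,0],[0,0,0],0],
    [[0.022,-0.001,0],[0,0,0],0],
    [[0,0,0.03],[0,0,0],0],
    [[0,0,0.03],[0,0,0],0],
    [[0,0,0.03],[0,0,0],0],
    [[0,0,0.03],[0,0,0],0],
    [[0,0,0],[0,0,0],0],
    [[0,0,0],[0,0,0],0],
    [[0,0,0],[0,0,0],0],
    [[0,0,0],[0,0,0],0],
  ],
)

```text
time_s: 4.03
tcp_pos: [0.4715, -0.3503, 0.359]
eef_rot: [-179.8, -0.1, -82.1]
contact_force: [0.1, 0.0, 0.6]
gripper_width: 0.0875
```

carry_out(
  plan=[
    [[0.0086,0.0016,0.015],[0,0,0],0],
    [[0,0,0.02],[0,0,0],100],
    [[0,0,0.02],[0,0,0],140],
    [[0,0,0.02],[0,0,0],140],
    [[0,0,0],[0,0,0],160],
    [[0,0,0],[0,0,0],180],
    [[0,0,0],[0,0,0],180],
    [[0,0,0],[0,0,0],180],
  ],
  grip_force=4,
)

```text
time_s: 4.7
tcp_pos: [0.4711, -0.3591, 0.2838]
eef_rot: [-179.8, -0.1, -82.1]
contact_force: [-0.3, -0.1, -0.0]
gripper_width: 0.0465
```

Run:
```python
from h import *
im=r.capture("wrist")
cv2.imwrite("pics/w2.png",cv2.resize(im[:,:,::-1],None,fx=1.5,fy=1.5,interpolation=cv2.INTER_CUBIC))
```

```text
(no output)
```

View pics/w2.png

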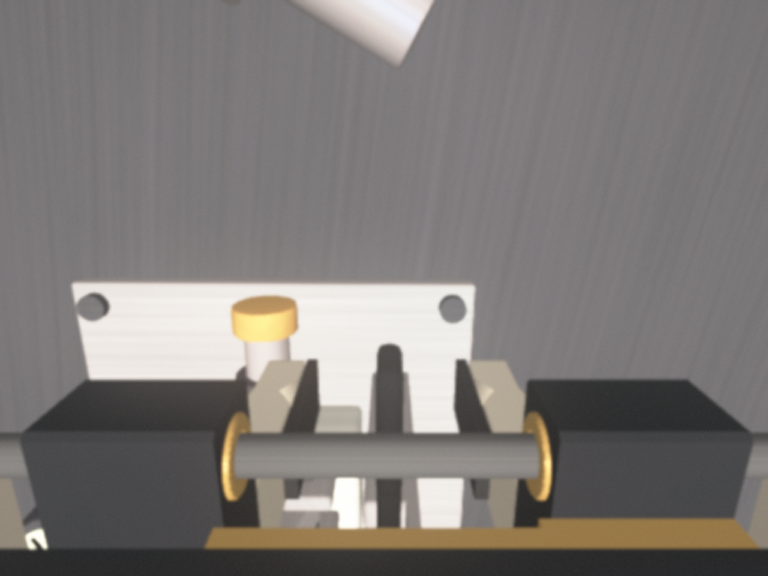

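The paddle (column about 390) sits midway between the pads (about 387). Closing gently.

carry_out(
  plan=[
    [[0,0,0],[0,0,0],220],
    [[0,0,0],[0,0,0],220],
    [[0,0,0],[0,0,0],220],
    [[0,0,0],[0,0,0],220],
    [[0,0,0],[0,0,0],220],
    [[0,0,0],[0,0,0],220],
    [[0,0,0],[0,0,0],255],
    [[0,0,0],[0,0,0],255],
    [[0,0,0],[0,0,0],255],
    [[0,0,0],[0,0,0],255],
    [[0,0,0],[0,0,0],255],
  ],
  grip_force=4,
)

```text
time_s: 5.67
tcp_pos: [0.4705, -0.3588, 0.2817]
eef_rot: [-180.0, -0.0, -82.1]
contact_force: [1.9, 0.4, -0.8]
gripper_width: 0.0078
```

carry_out(
  plan=[
    [[-0.0005,0,-0.0113],[0,0,0],255],
    [[-0.0014,0,-0.0113],[0,0,0],255],
    [[-0.0023,0,-0.0111],[0,0,0],255],
    [[-0.0031,0,-0.0109],[0,0,0],255],
    [[-0.004,0,-0.0106],[0,0,0],255],
    [[-0.0048,0,-0.0103],[0,0,0],255],
    [[-0.0056,0,-0.0099],[0,0,0],255],
    [[-0.0064,0,-0.0094],[0,0,0],255],
    [[-0.0071,0,-0.0088],[0,0,0],255],
    [[-0.0078,0,-0.0082],[0,0,0],255],
    [[-0.0084,0,-0.0076],[0,0,0],255],
    [[-0.009,0,-0.0069],[0,0,0],255],
  ],
)

```text
time_s: 6.67
tcp_pos: [0.4621, -0.2981, 0.3989]
eef_rot: [-180.0, -0.0, -82.1]
contact_force: [5.6, 0.8, -1.8]
gripper_width: 0.0081
```

carry_out(
  plan=[
    [[-0.0096,0,-0.0061],[0,0,0],255],
    [[-0.01,0,-0.0054],[0,0,0],255],
    [[-0.0104,0,-0.0045],[0,0,0],255],
    [[-0.0107,0,-0.0037],[0,0,0],255],
    [[-0.011,0,-0.0028],[0,0,0],255],
    [[-0.0112,0,-0.0019],[0,0,0],255],
    [[-0.0113,0,-0.001],[0,0,0],255],
    [[-0.0114,0,-0.0001],[0,0,0],255],
    [[-0.0113,0,0.0008],[0,0,0],255],
    [[-0.0112,0,0.0017],[0,0,0],255],
    [[-0.0111,0,0.0026],[0,0,0],255],
    [[-0.0108,0,0.0035],[0,0,0],255],
  ],
)

```text
time_s: 7.67
tcp_pos: [0.4445, -0.1693, 0.4156]
eef_rot: [-179.9, -0.0, -82.1]
contact_force: [7.9, 0.0, -1.0]
gripper_width: 0.0081
```

carry_out(
  plan=[
    [[0,0,0],[0,0,0],150],
    [[0,0,0],[0,0,0],100],
    [[0,0,0],[0,0,0],60],
    [[0,0,0],[0,0,0],60],
    [[0,0,0],[0,0,0],60],
    [[0,0,0],[0,0,0],60],
    [[0,0,0],[0,0,0],60],
    [[0,0,0],[0,0,0],60],
  ],
)

```text
time_s: 8.33
tcp_pos: [0.4441, -0.1704, 0.4148]
eef_rot: [180.0, 0.0, -82.1]
contact_force: [0.6, -0.5, -0.3]
gripper_width: 0.0556
```

Run:
```python
from h import *
im=r.capture("scene")[:,:,::-1]
a=cv2.resize(im[110:260,90:250],None,fx=4,fy=4,interpolation=cv2.INTER_CUBIC)
cv2.imwrite("pics/s3.png",a)
print(r.get_state()["tcp_pos"],r.get_state()["contact_force"])
```

```text
[ 0.44411808 -0.17039667  0.41478306] [0.02453664 0.63967257 0.05556348]
```

View pics/s3.png

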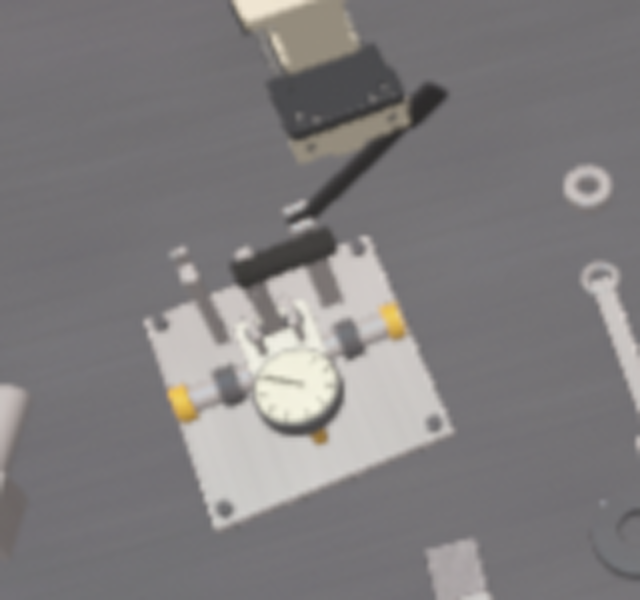

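Bar rests flipped outwards to +y (tip around (430,98)), lever still at rest. I'll check both against the predicted projections and move over the lever grip.

Run:
```python
from h import *
c=r.get_calibration("scene"); y=np.radians(7.9); X=np.array([np.cos(y),np.sin(y)]);Y=np.array([-X[1],X[0]]);O=np.array([.497,-.262])
def pr(sx,sy,z):
    p=np.r_[O+X*sx+Y*sy,z]; q=cv2.projectPoints(p[None],np.array(c["rvec"]),np.array(c["tvec"]),np.array(c["K"]),None)[0].ravel(); return ((q-[90,110]+.5)*4-.5).round(0)
for th in(1.9,2.2,2.5): print("tip",th,pr(-.04,.05-.162*np.cos(th),.125+.162*np.sin(th)))
print("grip ends",pr(.0334,.008,.191),pr(.0334,.066,.191),"gauge",pr(.085,0,.109))
```

```text
tip 1.9 [324.  75.]
tip 2.2 [387.  75.]
tip 2.5 [437.  88.]
grip ends [257. 269.] [334. 240.] gauge [294. 384.]
```

carry_out(
  plan=[
    [[0.014,-0.018,0],[0,0,0],60],
    [[0.014,-0.018,0],[0,0,0],60],
    [[0.015,-0.018,0],[0,0,0],60],
    [[0.015,-0.019,0],[0,0,0],60],
    [[0,0,0],[0,0,0],60],
    [[0,0,0],[0,0,0],60],
    [[0,0,0],[0,0,0],60],
  ],
)

```text
time_s: 8.97
tcp_pos: [0.5241, -0.2176, 0.4144]
eef_rot: [179.9, 0.0, -82.1]
contact_force: [-0.3, -0.5, 0.3]
gripper_width: 0.0669
```

Run:
```python
from h import *
im=r.capture("wrist")
cv2.imwrite("pics/w4.png",cv2.resize(im[:,:,::-1],None,fx=1.5,fy=1.5,interpolation=cv2.INTER_CUBIC))
```

```text
(no output)
```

View pics/w4.png

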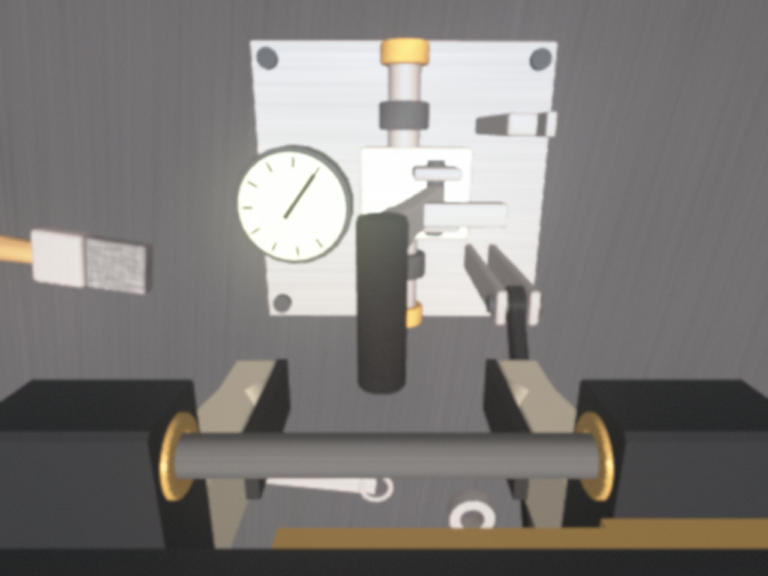

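Bar tip matches the 2.5 rad prediction. The grip (column 382) is centred between the pads (387) to about 2 mm. Descending and pinching.

carry_out(
  plan=[
    [[0,-0.0015,0.012],[0,0,0],60],
    [[0,0,0.016],[0,0,0],60],
    [[0,0,0.018],[0,0,0],60],
    [[0,0,0.018],[0,0,0],60],
    [[0,0,0],[0,0,0],150],
    [[0,0,0],[0,0,0],255],
    [[0,0,0],[0,0,0],255],
    [[0,0,0],[0,0,0],255],
    [[0,0,0],[0,0,0],255],
    [[0,0,0],[0,0,0],255],
    [[0,0,0],[0,0,0],255],
    [[0,0,0],[0,0,0],255],
  ],
  grip_force=30,
)

```text
time_s: 10.02
tcp_pos: [0.5259, -0.2175, 0.3512]
eef_rot: [-180.0, -0.0, -82.1]
contact_force: [-1.2, 0.2, 2.7]
gripper_width: 0.0213
```

carry_out(
  plan=[
    [[0,0.0082,-0.0018],[0,0,0],255],
    [[0,0.0083,-0.0013],[0,0,0],255],
    [[0,0.0084,-0.0008],[0,0,0],255],
    [[0,0.0084,-0.0003],[0,0,0],255],
    [[0,0.0084,0.0003],[0,0,0],255],
    [[0,0.0084,0.0008],[0,0,0],255],
    [[0,0.0083,0.0013],[0,0,0],255],
    [[0,0.0082,0.0018],[0,0,0],255],
    [[0,0.0081,0.0023],[0,0,0],255],
    [[0,0.008,0.0028],[0,0,0],255],
    [[0,0.0077,0.0033],[0,0,0],255],
    [[0,0.0075,0.0038],[0,0,0],255],
  ],
)

```text
time_s: 11.02
tcp_pos: [0.4317, -0.2305, 0.3411]
eef_rot: [-179.4, -0.1, -82.0]
contact_force: [8.8, 6.7, 5.4]
gripper_width: 0.0213
```

carry_out(
  plan=[
    [[0,0.002,0.001],[0,0,0],255],
    [[0,0.001,0.001],[0,0,0],255],
    [[0,0,0],[0,0,0],255],
    [[0,0,0],[0,0,0],255],
    [[0,0,0],[0,0,0],255],
    [[0,0,0],[0,0,0],255],
  ],
)

```text
time_s: 11.52
tcp_pos: [0.4285, -0.2309, 0.3391]
eef_rot: [-179.5, -0.1, -82.0]
contact_force: [5.3, 6.3, 10.2]
gripper_width: 0.0214
```

Run:
```python
from h import *
im=r.capture("scene")[:,:,::-1]
a=cv2.resize(im[110:260,90:250],None,fx=4,fy=4,interpolation=cv2.INTER_CUBIC)
cv2.imwrite("pics/s5.png",a)
s=r.get_state()
y=np.radians(7.9); X=np.array([np.cos(y),np.sin(y)]);Y=np.array([-X[1],X[0]]);O=np.array([.497,-.262])
d=s["tcp_pos"][:2]-O; print("stand xyz",d@X,d@Y,s["tcp_pos"][2]-.159,s["contact_force"],s["gripper_width"])
```

```text
stand xyz -0.06354264987871244 0.04018731103803227 0.18008349303998575 [5.34918753 6.16789694 8.06706555] 0.02125846896135239
```

View pics/s5.png

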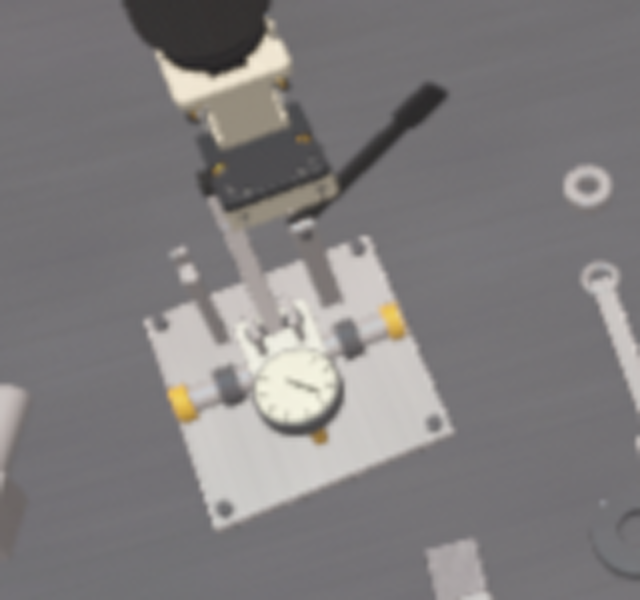

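The bar is still flipped and the lever is pulled (stand x -63.5 mm, about 0.74 rad). I'll press slightly further to confirm the stop by force.

carry_out(
  plan=[
    [[0,0.002,0.001],[0,0,0],255],
    [[0,0.002,0.001],[0,0,0],255],
    [[0,0.001,0],[0,0,0],255],
    [[0,0,0],[0,0,0],255],
    [[0,0,0],[0,0,0],255],
    [[0,0,0],[0,0,0],255],
    [[0,0,0],[0,0,0],255],
    [[0,0,0],[0,0,0],255],
  ],
)

```text
time_s: 12.23
tcp_pos: [0.4258, -0.2312, 0.3381]
eef_rot: [-179.2, -0.2, -82.0]
contact_force: [13.6, 10.6, 9.3]
gripper_width: 0.0211
```

The force rose from 5 to 14 N for only 2.7 mm of motion out of the 5 mm commanded, so the lever is against its stop. Handing in.

Run:
```python
from plant import r
s=r.get_state();print(s["time_s"],s["tcp_pos"],s["contact_force"],s["gripper_width"]); print(r.close_job())
```

```text
12.2333 [ 0.42577627 -0.23124288  0.33813787] [13.61442842 10.55417628  9.33755523] 0.02105842578816541
the job is handed in; nothing more can be done
None
```

The job was handed in at 12.2 s with the bar flipped over and the guarded lever held at its stop; `close_job` gives no verdict.

- **Bar:** I pinched the paddle at a 4 N grip setting, swung it over and let it fall to its far stop. After release and again with the lever pulled, its tip in the scene picture was closest to the 2.5 rad projection, about 12 px off in the 4x enlargement. It was clearly past 2.2 rad.
- **Lever:** I gripped it at a 30 N setting and pulled it towards the robot. The gripper position puts it at about 0.75 rad. On the last press the wrist force along x rose from 5 to 14 N for only 2.7 mm of the 5 mm commanded, so it is against the stop. The gripper still measures 21 mm on the 22 mm grip.
- **Other things:** The nut, the wrench and the visible parts of the flange and brush looked unchanged in the last picture. I did not check the plain lever, hammer, jar or valve body again, but the arm crossed the bench well above them.
- **Disagreements:**
  - There was an unexplained sideways force of about 10 N along y at the end.
  - A side load of up to 8 N came on the bar while it swung, well under its 30 N limit.

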